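# Open the push-and-turn safety cap of the tablet jar

### The job

Open the stout tablet jar standing on the desk: press its safety cap straight down, keep it pressed while you twist it about a quarter turn anticlockwise (seen from above), then lift it off. Finish holding the cap level, a few centimetres clear of the mouth and straight above the jar; do not put it down or let go. The jar stays standing where it is, and the other things on the desk are not disturbed.

Things in the scene. Friction and masses are not known exactly. Their poses are not given: they have to be found in the camera images.
- jar: Stout round white tablet jar with a paper label, loose, 0.3 to 0.54 kg. Origin at the centre of its underside, z up. Body 68 mm in diameter up to 62 mm height, shoulder sloping in to a neck 28 mm in diameter from 80 mm to the mouth at 110 mm. Nothing holds the jar but its weight and the pressure on it. The neck's two bayonet lugs lie on its x axis.
- mouth (a point): Centre of the jar's mouth, on the jar's axis, 110 mm above its underside, hidden by the cap. A sprung seal in it pushes the cap up: about 5 N at first, 11 N when fully pressed. With the cap off the seal stands 7 mm above this point.
- cap: Round white ribbed safety cap on the jar, 52 mm in diameter, 30 mm high, 30 g, a loose part. Origin at the centre of its lower edge, z up, closed top at +30 mm. Locked, its origin is 89 mm above the jar's underside (top at 119 mm) and its x axis lies along the jar's. 9 mm of free neck lie below its lower edge.
- cap_top (a point): Centre of the cap's top face. Grip the cap round its side at any yaw. Pressed down 3 mm or more (hard stop at 5 mm) it can turn, only anticlockwise seen from above, clockwise is blocked. Between 42 and 135 degrees of turn it is free and lifts straight off; about 80 degrees is good. Not pressed, it stays locked.
- saline_bottle: Bystander: slender white bottle, 44 mm in diameter, 134 mm high, loose; origin at the centre of its underside. It may stand left or right of the jar. Not the one to open.
- vial_3: Bystander: small glass vial, 22 mm in diameter, 47 mm high, loose, upright; origin at the centre of its underside.
- tape_roll: Bystander: roll of tape lying flat, 100 mm in diameter, 25 mm high, loose; origin at the centre of its underside.
- note_block: Bystander: block of note paper, 95 x 95 x 52 mm, loose; origin at the centre of its underside.
- pen_pot: Bystander: pot with pens, 80 mm in diameter, 145 mm high, loose; origin at the centre of its underside.

How it is judged:
By the outcome, as a careful person would: the job done as asked, in the order asked, and still so for the second after the job is handed in, while the arm keeps its last pose, push and grip.
It also fails if it takes over 30 s, if anything falls off the work surface, if the arm or the gripper's body presses on something with over 40 N, if the wrist force passes 120 N, or if a joint passes its speed limit or range.

### The arm

A 6-joint arm with a two-finger parallel gripper is mounted at the origin on a cart in front of the work surface, level with it; the furniture and walls round the work are solid. World frame = base frame: x ahead of the robot, y to its left, z up, the work surface at z = 0. Lengths are in mm, angles in rad, forces in N, time in s.
With the tool pointing down it reaches from about 350 to 975 mm from the base axis. Payload 7.1 kg.
Tool frame: the origin (TCP) lies on the front face of the gripper's body, between the roots of the fingers; the fingertips stand 80 mm ahead of it and the grasp point (between the pads) lies 61 mm ahead of it (env.tips_ahead is the distance from the TCP to the fingertips, in mm); z points along the fingers, y is the line along which they close (so a half turn about z gives the same grasp; the last joint's range is limited). The gripper opens to 88 mm and grips with 3 to 60 N. Pads are 20 mm wide; open, the fingers measure 115 mm over their backs; the gripper's body (75 mm by 178 mm) begins 61 mm behind the grasp point.
Start: joints at [1.23, 0.423, 1.63, -0, 1.089, -0.019], TCP at [197.64, 592.911, 302.675] pointing down, gripper open.
Joint ranges: [-3, 3], [-0.9, 2.11], [0.09, 2.58], [-1.31, 4.45], [0.11, 2.69], [-2.54, 2.54]. Speed limits (rad/s): [2.39, 2.39, 3.01, 3.14, 3.14, 3.14].

### API

Orientations are given as a unit quaternion [x, y, z, w].
In Python, from station import env, set_gripper, viewer, workorder gives the robot as it stands. Calls block until the motion is done:
- env.reach(position, orientation): joint-space move of the TCP to a pose.
- env.move_l(position, rot=None, rate=150, f_stop=None): straight line of the TCP; rot=None keeps the orientation; rate is the mean speed in mm/s. With f_stop (N) it stops when the force on the tool has changed by that much, and returns True; else False.
- env.move_joints(angles): joint-space move.
- set_gripper(opening): finger opening in mm; the grip force is fixed at half the most; returns when the fingers have stopped.
- env.hold(seconds).
- env.ik(position, orientation): joint angles nearest the present ones, or None.
- env.read_state(): the state.
- viewer.camera(name): name is "side" or "top"; returns the picture (384x512x3 uint8, blue, green, red); there is no depth.
- viewer.camera_params(name): a dict with "fx", "fy", "cx", "cy" (pixels), "pose" (4x4, takes a point from camera to world coordinates). Camera axes: x right, y up, looking along -z (the intrinsics and any distortion apply to the point x, -y, -z); pixel columns grow to the right and rows downward; lengths in mm; the calibration is good to about 2 mm. A picture is of the moment at which its call begins. camera_params takes no time and is no camera call.
A pose or a line that the arm cannot do raises env.IKError and nothing moves.
- workorder.sign_off(): hands the job in; it is judged then, once.
The state is a dict: "time_s": time; "qpos": joint angles; "dq": joint speeds; "tau": joint torques, N m; "tool_pos": TCP position; "orientation": TCP orientation; "force": force on the tool from outside, world axes, zero at the start; "wrist_torque": the same for the moment, N m; "width": finger opening in mm; "grip_force": force on a finger pad.
Only numpy, scipy, OpenCV 4.12 (cv2) and the standard library are available. Lean on these libraries where they do the work, as an engineer would, in place of code of your own. Each camera call takes 0.05 s, during which the arm holds its last target. There are 200 camera calls.

## Working session

There is one attempt and no reset: what is moved stays moved. The work goes in short steps, each a Python script; the robot and the scene stay as the last script left them, time stands still between calls to the robot, and variables do not carry over. Pictures are saved under pics/ and viewed, at most 10 in all, crops included, and the job is handed in when it is done.

```bash
mkdir -p pics; ls; python3 - <<'E'
from station import env, viewer
import cv2
for n in("side","top"):
    cv2.imwrite(f"pics/{n}0.png",viewer.camera(n)); p=viewer.camera_params(n); print(n,p)
s=env.read_state(); print(s)
E
```

```text
pics
side {'fx': 354.93793639171287, 'fy': 354.93793639171287, 'cx': 255.7028443519706, 'cy': 190.56214396520008, 'pose': array([[-9.99729649e-01, -1.63932678e-02, -1.64890656e-02,
         5.22156569e+02],
       [-4.69843194e-03, -5.52104226e-01,  8.33761866e-01,
         8.48006585e+02],
       [-2.27717643e-02,  8.33613930e-01,  5.51877941e-01,
         6.50950113e+02],
       [ 0.00000000e+00,  0.00000000e+00,  0.00000000e+00,
         1.00000000e+00]])}
top {'fx': 444.20669207356, 'fy': 444.20669207356, 'cx': 263.3856730383581, 'cy': 187.11656216433883, 'pose': array([[-1.60191961e-02,  9.86932306e-01, -1.60337170e-01,
         3.37294890e+02],
       [-9.99868174e-01, -1.53869330e-02,  5.18421966e-03,
         1.00604118e+01],
       [ 2.64937656e-03,  1.60399081e-01,  9.87048690e-01,
         1.49680439e+03],
       [ 0.00000000e+00,  0.00000000e+00,  0.00000000e+00,
         1.00000000e+00]])}
{'time_s': 0.1, 'qpos': array([ 1.22995963e+00,  4.23793166e-01,  1.63059575e+00, -2.88611416e-05,
        1.08863859e+00, -1.90044595e-02]), 'dq': array([-1.04853514e-03, -6.14259608e-05, -3.77208348e-03,  9.25310149e-05,
       -7.86480478e-04, -4.97942935e-04]), 'tau': array([ 3.45466551e-04, -5.45616567e+01, -2.74325949e+01,  6.46195351e-02,
        1.89037743e-02, -5.28168016e-05]), 'tool_pos': array([197.54230861, 592.54331452, 301.96842027]), 'orientation': array([ 1.60215902e-01,  9.87081734e-01, -7.08133042e-04, -1.15810212e-04]), 'force': array([ 0.17402723, -0.52363684, -0.14263008]), 'wrist_torque': array([ 0.00105759, -0.07662392, -0.06428527]), 'grip_force': 0.0, 'width': 87.43757994346505}
```

View pics/side0.png

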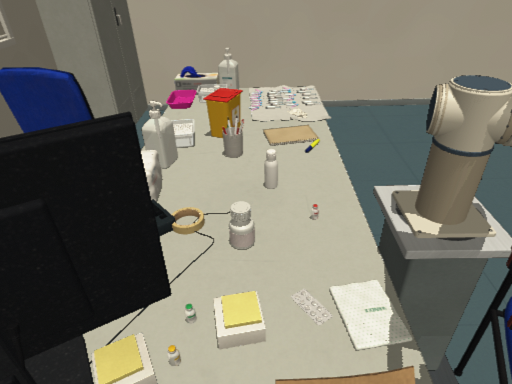

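View pics/top0.png

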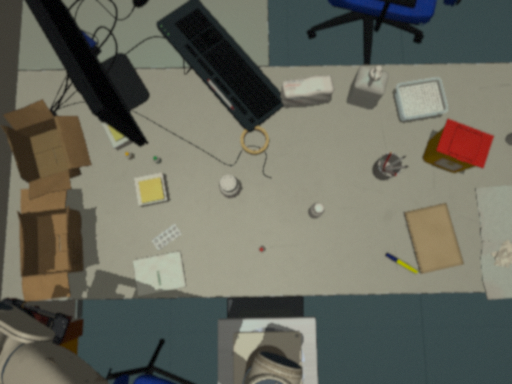

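The side view shows the jar and its cap at about (241,210), with the slender saline bottle at (271,168). In the top view the cap is at about (229,183) and the saline bottle at (317,210). I'll take enlarged crops to measure the cap.

```bash
cat > h.py <<'E'
import numpy as np, cv2
from station import env, set_gripper, viewer, workorder
def ray(n,u,v):
    p=viewer.camera_params(n); T=p["pose"]
    d=T[:3,:3]@np.array([(u-p["cx"])/p["fx"],-(v-p["cy"])/p["fy"],-1]); return T[:3,3],d
def plane(n,u,v,z):
    o,d=ray(n,u,v); return o+d*(z-o[2])/d[2]
def proj(n,P):
    p=viewer.camera_params(n); T=p["pose"]; q=T[:3,:3].T@(np.array(P)-T[:3,3])
    return p["cx"]-p["fx"]*q[0]/q[2], p["cy"]+p["fy"]*q[1]/q[2]
E
python3 - <<'E'
from h import *
print(plane("side",241,208,119),plane("top",229,182,119))
a=cv2.imread("pics/side0.png")[190:260,205:275]; b=cv2.imread("pics/top0.png")[160:210,200:250]
f=lambda i:cv2.resize(i,(400,400),interpolation=cv2.INTER_CUBIC)
cv2.imwrite("pics/crop.png",np.hstack([f(a),f(b)]))
E
```

```text
[574.91839908 123.23061491 119.        ] [579.10839315 110.78395447 119.        ]
```

View pics/crop.png

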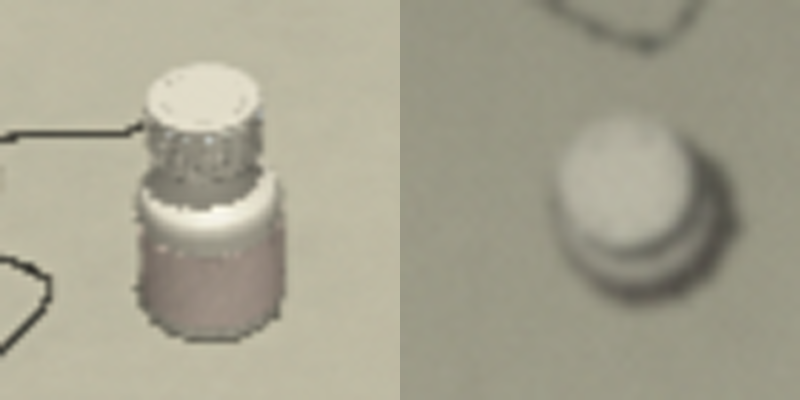

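The crop puts the cap-top centre at about (240.5,207) in the side view and (228,182) in the top view. The jar is upright and clear of the other objects. I'll fit both views and then move above it.

```bash
python3 - <<'E'
from h import *
from scipy.spatial.transform import Rotation as R
from scipy.optimize import least_squares
us,ut=(205+203.5/5.714-.5,190+97/5.714-.5),(200+227/8-.5,160+180/8-.5)
print(plane("side",*us,119),plane("top",*ut,119))
# saline cap sanity and ray intersection
(o1,d1),(o2,d2)=ray("side",*us),ray("top",*ut)
t=np.linalg.lstsq(np.c_[d1,-d2],o2-o1,rcond=None)[0]; print(o1+t[0]*d1,o2+t[1]*d2)
# base front edge / right-left edges in side view crop: body centre col 212/5.714
for v in(342,): print("front base edge",plane("side",205+212/5.714-.5,190+v/5.714-.5,0))
P=[576,116,119]
for yaw in range(-180,180,30):
    q=(R.from_euler('z',yaw,degrees=True)*R.from_quat([1,0,0,0])).as_quat()
    a=env.ik([576,114,260],q)
    print(yaw, None if a is None else a.round(2))
E
```

```text
[577.43687423 116.61688703 119.        ] [579.16347199 114.32388991 119.        ]
[577.59649768 114.50497847 117.46397891] [579.37934326 114.41694659 117.77028932]
front base edge [577.82024365 146.91548053   0.        ]
-180 [ 0.18  0.42  1.75 -0.    0.97 -1.4 ]
-150 [ 0.18  0.42  1.75 -0.    0.97 -1.92]
-120 [ 0.18  0.42  1.75 -0.    0.97 -2.44]
-90 None
-60 None
-30 [ 0.18  0.42  1.75 -0.    0.97  2.27]
0 [ 0.18  0.42  1.75 -0.    0.97  1.75]
30 [ 0.18  0.42  1.75 -0.    0.97  1.22]
60 [ 0.18  0.42  1.75 -0.    0.97  0.7 ]
90 [ 0.18  0.42  1.75 -0.    0.97  0.18]
120 [ 0.18  0.42  1.75 -0.    0.97 -0.35]
150 [ 0.18  0.42  1.75 -0.    0.97 -0.87]
```

```bash
cat >> h.py <<'E'
from scipy.spatial.transform import Rotation as R
def q(yaw): return (R.from_euler('z',yaw,degrees=True)*R.from_quat([1,0,0,0])).as_quat()
def st(m=""):
    s=env.read_state(); print(m,round(s["time_s"],2),s["tool_pos"].round(1),"F",s["force"].round(1),"T",s["wrist_torque"].round(2),"w",round(s["width"],1),"g",round(s["grip_force"],1))
    return s
E
python3 - <<'E'
from h import *
env.reach([578.5,114.8,270],q(90)); st()
print(env.move_l([578.5,114.8,166],rate=80,f_stop=8)); st()
set_gripper(62); st()
i=viewer.camera("side"); cv2.imwrite("pics/c1.png",cv2.resize(i[140:260,170:320],(750,600),interpolation=cv2.INTER_CUBIC))
E
```

```text
2.29 [578.4 115.7 270.1] F [-0.7 -0.1  0.6] T [-0.03  0.07 -0.02] w 87.9 g 0.0
False
 3.74 [578.8 114.9 166.6] F [ 0.6 -0.6 -0.7] T [-0.04  0.01 -0.01] w 87.8 g 0.0
 4.34 [578.5 114.8 166. ] F [-0.  -0.1  0.3] T [-0.11  0.06  0.02] w 61.9 g 0.0
```

View pics/c1.png

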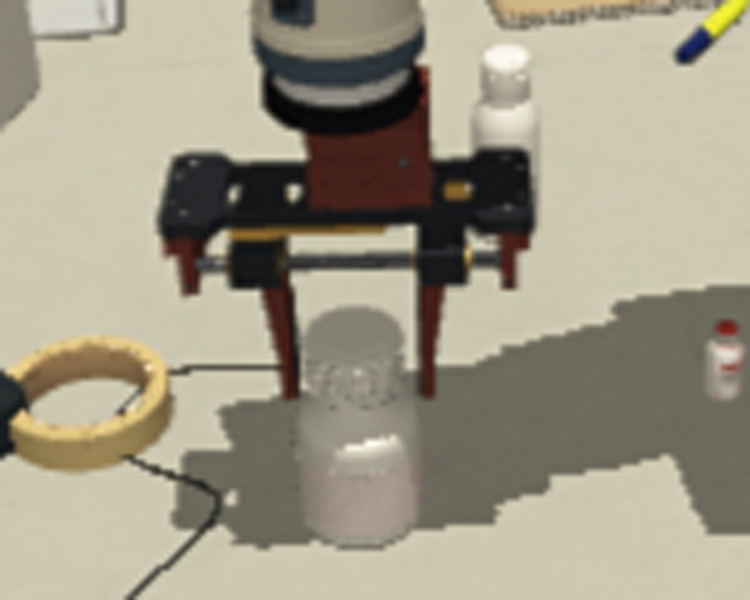

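The open fingers straddle the cap: their inner edges are at columns 297 and 420, and the cap centre is at about 355–356. The cap is therefore 1–2 mm towards +x, so I'll shift and close in steps.

```bash
python3 - <<'E'
from h import *
env.move_l([580,114.8,166],rate=20); 
for w in (56,54.5,53.2):
    set_gripper(w); s=st(w)
    if abs(s["force"][0])>1.5 or s["grip_force"]>1: break
E
```

```text
56 4.98 [580.  114.8 166. ] F [0.5 0.2 0.1] T [-0.04  0.05 -0.02] w 55.9 g 0.0
54.5 5.22 [580.  114.8 166. ] F [-1.1  0.   0.4] T [-0.08  0.02  0.01] w 54.3 g 0.0
53.2 5.46 [580.2 114.8 166.1] F [-0.1 -0.1 -0.3] T [-0.08 -0.15  0.03] w 53.1 g 0.5
```

```bash
python3 - <<'E'
from h import *
set_gripper(40); st("grip")
print(env.move_l([580,114.8,158],rate=15,f_stop=20)); env.hold(.2); st("press")
i=viewer.camera("side"); cv2.imwrite("pics/c2.png",cv2.resize(i[140:260,170:320],(750,600),interpolation=cv2.INTER_CUBIC))
E
```

```text
grip 5.67 [580.2 114.8 166.1] F [1.2 0.1 0.8] T [-0.08 -0.17 -0.  ] w 52.0 g 30.0
True
press 6.33 [580.6 114.8 161.4] F [-2.4  0.2  9.1] T [-0.14  0.46 -0.03] w 52.6 g 30.0
```

View pics/c2.png

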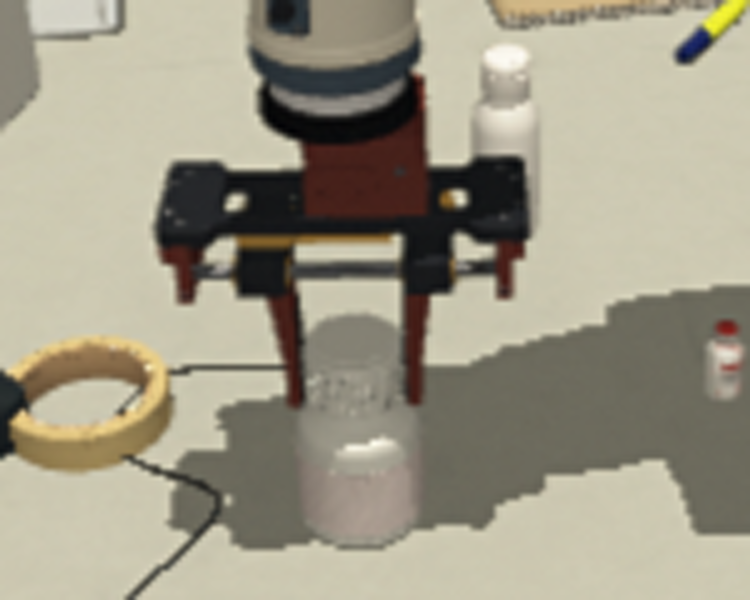

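The cap has visibly gone down about 4.7 mm and is held between the pads, and the jar has not moved. I'll press slightly harder and twist in steps.

```bash
python3 - <<'E'
from h import *
z=161.4
for z in (161,160.5,160):
    env.move_l([580.4,114.8,z],rate=10); s=st(z)
    if s["force"][2]>13: break
for y in (100,110):
    env.move_joints(env.ik([580.4,114.8,z],q(y))); s=st(y)
E
```

```text
161 6.62 [580.5 114.8 161.9] F [-1.3 -0.1  9.1] T [-0.16  0.3   0.03] w 52.1 g 30.0
160.5 6.88 [580.5 114.8 161.4] F [-2.5 -0.7  9.9] T [-0.17  0.32 -0.01] w 52.2 g 30.0
160 7.12 [580.5 114.8 161. ] F [-2.8 -1.1  9.7] T [-0.17  0.35 -0.04] w 52.6 g 30.0
100 7.42 [580.8 114.9 161.1] F [-1.3 -0.4 10.2] T [-0.1   0.22  0.07] w 52.3 g 30.0
110 7.71 [580.9 115.  161.1] F [-1.6 -0.3 10. ] T [-0.07  0.19  0.02] w 52.2 g 30.0
```

```bash
python3 - <<'E'
from h import *
for y in (125,140,155,172):
    env.move_joints(env.ik([580.4,114.8,160],q(y))); s=st(y)
i=viewer.camera("side"); cv2.imwrite("pics/c3.png",cv2.resize(i[140:260,170:320],(750,600),interpolation=cv2.INTER_CUBIC))
E
```

```text
125 8.07 [581.  115.  161.1] F [ 0.1  0.  10.9] T [-0.04  0.18  0.11] w 52.3 g 30.0
140 8.43 [581.1 115.  161.2] F [-1.   0.3  9.6] T [0.01 0.11 0.01] w 52.5 g 30.0
155 8.78 [581.1 115.  161.2] F [-1.   0.5 10.4] T [0.01 0.12 0.03] w 52.0 g 30.0
172 9.17 [581.1 115.  161.2] F [0.3 0.3 9.6] T [0.12 0.03 0.02] w 52.2 g 30.0
```

View pics/c3.png

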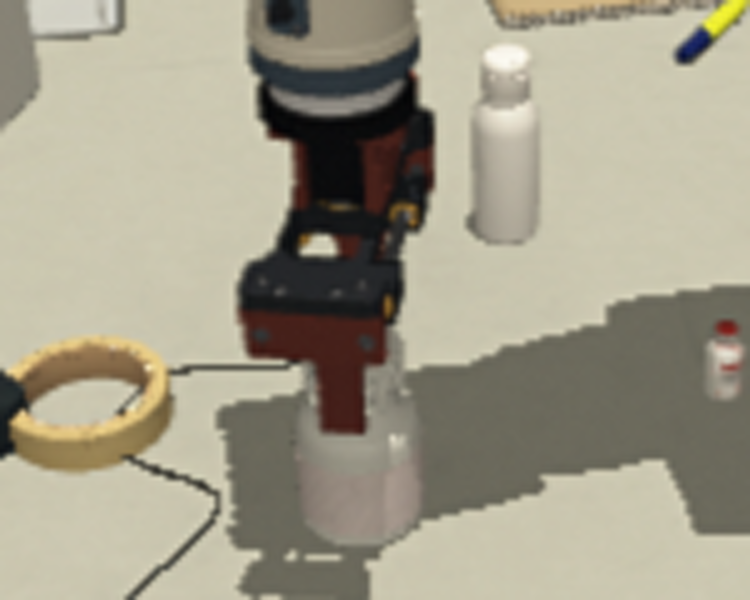

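The arm's side shows the gripper turned end-on with the jar still at (360,470). The bright patch on the label is probably light. I'll raise in small steps and watch Fz to tell whether the cap is free.

```bash
python3 - <<'E'
from h import *
for z in (162,164,165,166,167,168):
    env.move_l([580.9,114.9,z],rate=15); env.hold(.15); f=st(z)["force"][2]
    if f<-2: break
E
```

```text
162 9.66 [581.2 115.  162.8] F [-0.6  0.7  8.2] T [-0.    0.12 -0.03] w 52.2 g 30.0
164 10.09 [581.2 115.  164.6] F [-0.1  1.4  5.6] T [0.05 0.   0.02] w 52.0 g 30.0
165 10.49 [581.1 115.  165.3] F [-0.2  0.8  5. ] T [ 0.1  -0.07  0.03] w 52.5 g 30.0
166 10.89 [581.  115.  166.1] F [1.6 1.1 5. ] T [ 0.18 -0.18  0.02] w 51.9 g 30.0
167 11.29 [580.9 114.9 167. ] F [1.5 1.6 3.9] T [ 0.22 -0.25  0.03] w 52.4 g 30.0
168 11.69 [580.8 114.9 167.9] F [1.4 0.6 2.4] T [ 0.08 -0.2   0.01] w 52.2 g 30.0
```

Fz stays positive above the locked height, so the cap is free. Lifting it off.

```bash
python3 - <<'E'
from h import *
print(env.move_l([580.9,114.9,192],rate=30,f_stop=6)); st()
print(env.move_l([580.9,114.9,222],rate=50)); env.hold(.5); st()
i=viewer.camera("side"); cv2.imwrite("pics/c4.png",cv2.resize(i[140:260,170:320],(750,600),interpolation=cv2.INTER_CUBIC))
E
```

```text
False
 12.64 [580.8 114.9 191.9] F [-0.7 -0.2 -0.4] T [0.03 0.02 0.05] w 52.4 g 30.0
False
 13.89 [580.9 114.9 221.9] F [ 0.1  0.1 -1.4] T [-0.04 -0.07 -0.  ] w 52.5 g 30.0
```

View pics/c4.png

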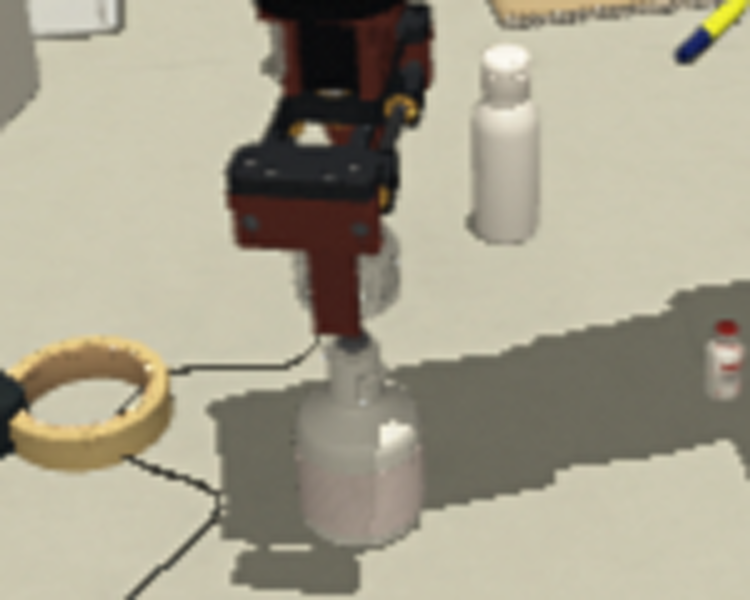

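The cap is off, held over the bare neck at (354,360), and the jar is standing in place. One close look to check the cap is level.

```bash
python3 - <<'E'
from h import *
i=viewer.camera("side"); cv2.imwrite("pics/c5.png",cv2.resize(i[175:225,215:265],(600,600),interpolation=cv2.INTER_CUBIC))
E
```

```text
(no output)
```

View pics/c5.png

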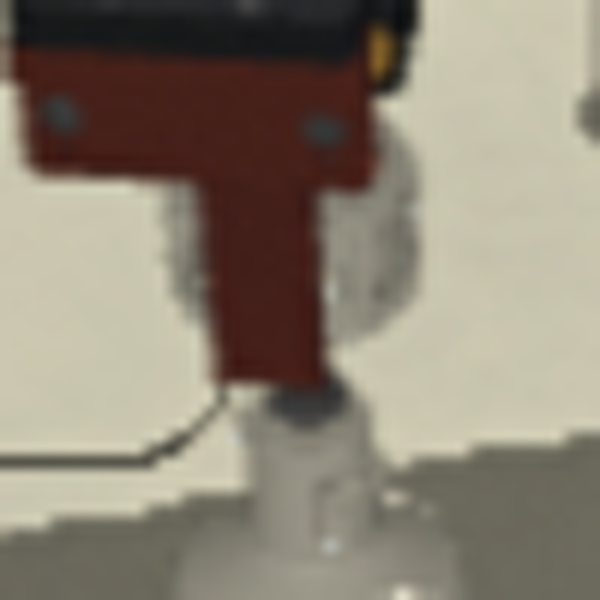

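The cap's lower corners are level, at about (180,290) and (415,295), and it is centred over the mouth. Handing in.

```bash
python3 -c "
from h import *
print(workorder.sign_off())"
```

```text
the job is handed in; nothing more can be done
None
```

I opened the jar and handed the job in: the cap was pressed, twisted about 80° anticlockwise and lifted off, and it is held level about 35 mm above the mouth; the jar still stands in place and nothing else in view moved.

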